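Put the pH electrode away in its storage vial

ROBOT

A 6-joint arm with a two-finger parallel gripper is mounted at the origin on a cart in front of the work surface, level with it; the furniture and walls round the work are solid. World frame = base frame: x ahead of the robot, y to its left, z up, the work surface at z = 0. Lengths are in m, angles in rad, forces in N, time in s.
With the tool pointing down it reaches from about 0.35 to 0.975 m from the base axis. Payload 4.9 kg.
Tool frame: the origin (TCP) lies midway between the tips of the shut fingers; the grasp point (between the pads) lies 19 mm behind it; z points along the fingers, y is the direction in which the jaws open and shut (so a half turn about z gives the same grasp; the last joint's range is limited). The gripper opens to 85 mm and grips with 20 to 120 N. Pads are 22 mm wide; open, the fingers measure 114 mm over their backs; the gripper's body (76 mm by 85 mm) begins 54 mm behind the grasp point. The pads swing forward as they close: fully open they stand 13 mm farther back than shut.
Start: joints at [1.114, 0.053, 1.613, -0, 1.476, -0.119], TCP at [0.207, 0.59, 0.194] pointing down, gripper open.
Joint ranges: [-3.01, 3.01], [-1.01, 2.22], [0.06, 2.58], [-1.02, 4.17], [0.09, 2.62], [-3.14, 3.14]. Speed limits (rad/s): [2.57, 2.57, 3.14, 3.14, 3.14, 3.14].

INTERFACE

Orientations are given as a rotation vector (axis times angle).
In Python, from station import ctrl gives the robot as it stands.
- The arm moves only by the tool play_rows, never from a script. Its argument "motion" is a list that holds one entry, the list of rows, each a list of 7 numbers: the closure, from -1 (fully open) to 1 (shut), then the shift along the tool's x, y, z in cm, then the turn, a rotation vector about the tool's x, y, z in degrees. A call has 1 to 20 rows; each row is the pose to reach, as a shift and turn from the pose measured when the call began, along the tool's axes at that moment; what a row does not reach only later rows make up. A row lasts 1/8 s, in which the tool goes at most 62.5 mm and 10.7 degrees, less where a joint would pass 70% of its speed; a pose out of reach is approached as far as the arm can. A call with a gripper value outside its range is refused whole. The fingers move at their own pace and stop on an object; "newtons" is the grip in N (left out, the last holds). Time passes only in rows, so rows that repeat a pose let the fingers close. It gives the time, the measured TCP pose, the force and the opening at its end, in the units of the state.
- ctrl.get_obs(): the state, without advancing time (a new reading comes with each control period).
- ctrl.get_image(name): name is "scene" or "top" or "wrist"; returns a dict with "color" (384x512x3 uint8, red, green, blue), "mtx" (3x3 intrinsics, pixels), "T" (4x4, takes a point from camera to world coordinates). Camera axes: x right, y up, looking along -z (the intrinsics and any distortion apply to the point x, -y, -z); pixel columns grow to the right and rows downward; lengths in m; the calibration is good to about 2 mm. A picture is of the moment at which its call begins. There is no depth.
- ctrl.finish_job(): hands the job in, once; it reports no verdict.
The state is a dict: "t": time; "q": joint angles; "dq": joint speeds; "effort": joint torques, N m; "tool_pos": TCP position; "tool_rot": TCP orientation; "contact_force": force on the tool from outside, world axes, zero at the start; "wrist_torque": the same for the moment, N m; "opening": finger opening in m.
Only numpy, scipy, OpenCV 4.12 (cv2) and the standard library are available. Lean on these libraries where they do the work, as an engineer would, in place of code of your own. Each camera call takes 0.05 s, during which the arm holds its last target.

TASK

Put the slim pH electrode away so that it does not dry out: lift it out of its rest, keep it upright, and push it tip down through the rubber seal of the free storage vial in the white rack until it is fully home, its black head sitting on the vial's cap like that of the electrode beside it. Then let go of it, and leave the other things on the bench where they stand.

Things in the scene. Friction and masses are not known exactly. Their poses are not given: they have to be found in the camera images.
- electrode_mid (a point): half-way up the loose upright pH electrode, on its axis (z: tip to head; it may lean 0.03 rad in its rest), 75 mm above the tip. 30 to 60 g, 150 mm tall; up from the tip: 0-115 mm smooth glass shaft, 10 mm thick, round tip; 115-141 mm black ribbed head, 20 mm thick, the place to grip; 141-150 mm steel plug, 9 mm thick.
- rest_rim (a point): centre of the top rim of the electrode's rest, 70 mm above the bench, z up: a fixed grey round foot, 72 mm wide, 10 mm high, with an upright tube 21 to 25 mm wide. Its bore is 11.6 mm wide and 60 mm deep: the tip starts 10 mm above the bench, with 55 mm of shaft and the head free above the rim.
- free_mouth (a point): centre of the top face of the free storage vial's grey cap (31 mm wide), 137 mm above the bench, z up; fixed. Its mouth is a funnel, 17 mm wide at the top, 12 mm from 8 mm down; a rubber seal 16 mm down grips the shaft: push through it with 4 to 10 N; it holds the electrode where let go. Inside 123 mm deep, so the whole 115 mm shaft goes in and the head's underside lands on the top face.
- used_mouth (a point): the same point of the second, identical vial in the rack, 90 mm from the free one; it holds an identical electrode, fully home, whose head stands 35 mm above this point. Fixed. Either vial may be at either end of the rack.
- rack: white plastic rack that holds both vials, 76 x 176 x 60 mm, fixed; origin at the centre of its underside on the bench, y along the line of the two vials (they stand at y = +45 and -45 mm), z up.
- beaker: 100 ml glass beaker, 56 mm wide, 68 mm tall, loose bystander; origin at the centre of its underside
- dropper_bottle: small amber bottle with a white cap, 37 mm wide, 86 mm tall, loose bystander; origin at the centre of its underside
- rubber_stopper: red-brown rubber stopper, 29 mm wide, 24 mm tall, loose bystander; origin at the centre of its underside
- flask: conical glass flask, 68 mm wide, 128 mm tall, loose bystander; origin at the centre of its underside
- jar: white-capped reagent jar, 94 mm wide, 130 mm tall, loose bystander; origin at the centre of its underside
- squeeze_bottle: white plastic wash bottle with a bent spout, 65 mm wide, 203 mm tall, loose bystander; origin at the centre of its underside
Mind the look-alikes: they are no part of the job. What is shaped like the part that bears rest_rim but brown or orange is not meant.

How it is judged:
On the way, in this order (a step that is already met when the one before it is completed fails the run):
1. the electrode has been lifted clear of its rest (z of electrode_mid in the frame of rest_rim above 0.077 m), for 0.1 s.
2. its tip is inside the free vial's cap, upright (z of electrode_mid in the frame of free_mouth below 0.063 m and horizontal distance between electrode_mid and free_mouth below 0.015 m and angle between electrode_mid's own z axis and vertical below 0.25 rad), for 0.1 s.
At the end, for the whole second after the job is handed in: The electrode stands upright (within 0.1 rad) in the free vial, centred within 5 mm, pushed home with the underside of its head no more than 3 mm above the vial's cap, and it stays so after release (z of electrode_mid in the frame of free_mouth below -0.037 m and horizontal distance between electrode_mid and free_mouth below 0.005 m and angle between electrode_mid's own z axis and vertical below 0.1 rad); the robot touches nothing.
It fails at once if the electrode is tipped over (angle between electrode_mid's own z axis and vertical above 0.8 rad).
It fails at once if a bystander is knocked away (distance of any of beaker, dropper_bottle, rubber_stopper, flask, jar, squeeze_bottle from where it was at the start of the episode above 0.03 m).
It also fails if it takes over 48 s, if anything falls off the work surface, if the arm or the gripper's body presses on something with over 40 N, if the wrist force passes 120 N, or if a joint passes its speed limit or range.

## Working session

There is one attempt and no reset: what is moved stays moved. The work goes in short steps, Python scripts to look and compute and a tool call to move; the robot and the scene stay as the last step left them, time stands still between calls to the robot, and variables do not carry over. Pictures are saved under pics/ and viewed, and the job is handed in when it is done.

Besides the shell and the picture viewer there is one more tool, called after ">>>" as a command line: name --argument value ..., lists and objects as JSON in quotes. play_rows: Moves the arm, as the interface text tells. Its arguments: {"type":"object","properties":{"motion":{"type":"array"},"newtons":{"type":"number"}},"required":["motion"]}

```bash
ls; mkdir -p pics; python3 - <<'E'
from station import ctrl
import cv2
o=ctrl.get_obs(); print({k:(v if not hasattr(v,'round') else v) for k,v in o.items()})
for n in ("scene","top","wrist"):
    im=ctrl.get_image(n); cv2.imwrite(f"pics/a_{n}.png",im["color"][:,:,::-1]); print(n,im["mtx"],im["T"].round(4), [k for k in im])
E
```

```text
pics
{'t': 0.0, 'q': array([ 1.11398904e+00,  5.33587194e-02,  1.61427960e+00,  5.34321404e-06,
        1.47593125e+00, -1.19018347e-01]), 'dq': array([ 0.00210735,  0.00081471, -0.00112581,  0.00410423,  0.00104295,
        0.00193477]), 'effort': array([-5.26098611e-04, -3.93680227e+01, -3.70180964e+01, -1.71933652e-04,
        6.87126463e-03,  1.80345999e-06]), 'tool_pos': array([0.20683704, 0.58907185, 0.1928705 ]), 'tool_rot': array([-5.27983979e-01, -3.09633165e+00,  2.97459631e-03]), 'contact_force': array([-0.48969957,  0.86696176, -0.7329098 ]), 'wrist_torque': array([ 0.00515056,  0.05636333, -0.05848061]), 'opening': 0.0854795717729051}
scene [[452.56481218   0.         254.00906706]
 [  0.         452.56481218 190.01791922]
 [  0.           0.           1.        ]] [[ 0.5005  0.6766 -0.5401 -0.2701]
 [-0.8657  0.3985 -0.303  -0.3142]
 [ 0.0103  0.6192  0.7852  1.2302]
 [ 0.      0.      0.      1.    ]] ['color', 'mtx', 'T']
top [[346.64014401   0.         247.19451698]
 [  0.         346.64014401 191.97255654]
 [  0.           0.           1.        ]] [[ 1.4000e-02  9.9010e-01 -1.3990e-01  3.3140e-01]
 [-9.9990e-01  1.4200e-02  2.0000e-04  1.1900e-01]
 [ 2.2000e-03  1.3990e-01  9.9020e-01  1.3894e+00]
 [ 0.0000e+00  0.0000e+00  0.0000e+00  1.0000e+00]] ['color', 'mtx', 'T']
wrist [[293.2097679    0.         257.47163659]
 [  0.         293.2097679  187.57026024]
 [  0.           0.           1.        ]] [[ 0.331  -0.9029 -0.2741  0.1367]
 [ 0.9436  0.3159  0.0988  0.6127]
 [-0.0026 -0.2913  0.9566  0.371 ]
 [ 0.      0.      0.      1.    ]] ['color', 'mtx', 'T']
```

View pics/a_scene.png

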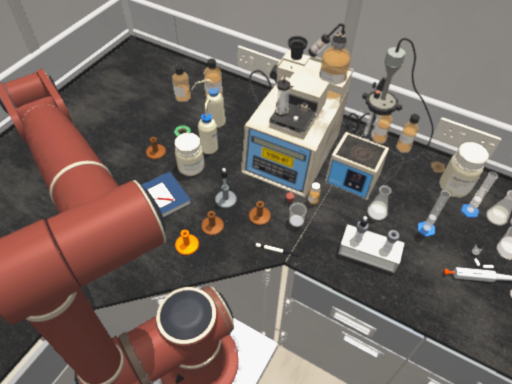

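View pics/a_top.png

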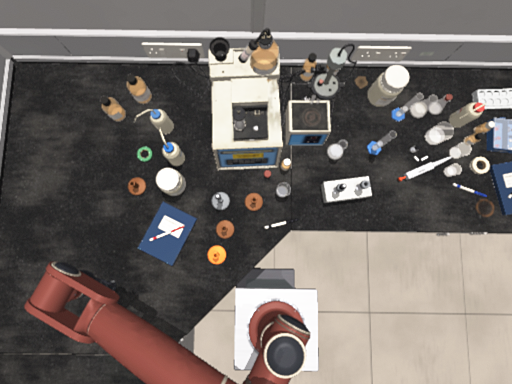

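View pics/a_wrist.png

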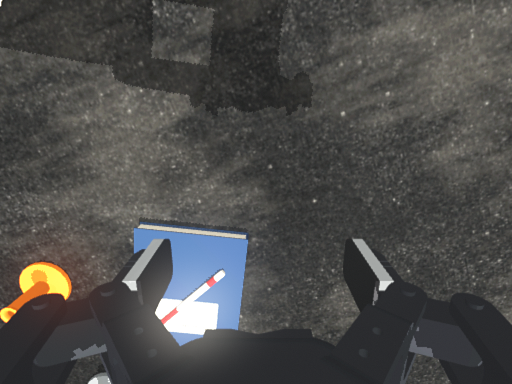

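The grey rest with the upright electrode is at scene (226,190) and top (221,200). The white rack is at scene (372,248) and top (347,189). Look-alikes are the brown feet at scene (155,150), (212,222) and (260,211), the orange one at (186,242), and the electrode already in the rack at about scene (362,226). Next I'll take enlarged crops.

```bash
cat > h.py <<'E'
import numpy as np, cv2
from scipy.spatial.transform import Rotation as R
def ray(im,uv):
    K=im["mtx"];T=im["T"]
    d=np.linalg.inv(K)@np.array([uv[0],uv[1],1.]); d=T[:3,:3]@np.array([d[0],-d[1],-d[2]])
    return T[:3,3].copy(),d/np.linalg.norm(d)
def onz(im,uv,z):
    o,d=ray(im,uv); return o+d*(z-o[2])/d[2]
def tri(rs):
    A=np.zeros((3,3));b=np.zeros(3)
    for o,d in rs:
        P=np.eye(3)-np.outer(d,d);A+=P;b+=P@o
    p=np.linalg.solve(A,b); return p,[np.linalg.norm((np.eye(3)-np.outer(d,d))@(p-o))*1e3 for o,d in rs]
def proj(im,p):
    T=np.linalg.inv(im["T"]);c=T[:3,:3]@p+T[:3,3]; x=im["mtx"]@np.array([c[0],-c[1],-c[2]]);return x[:2]/x[2]
E
python3 - <<'E'
import cv2,numpy as np
s=cv2.imread("pics/a_scene.png");t=cv2.imread("pics/a_top.png")
def c(im,x,y,w,h,f): return cv2.resize(im[y:y+h,x:x+w],None,fx=f,fy=f,interpolation=cv2.INTER_CUBIC)
a=np.hstack([c(s,196,160,66,56,6),c(s,330,205,66,56,6)])
b=np.hstack([c(t,190,175,66,44,6),c(t,314,165,66,44,6)])
cv2.imwrite("pics/b.png",np.vstack([a,b]))
E
```

```text
(no output)
```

View pics/b.png

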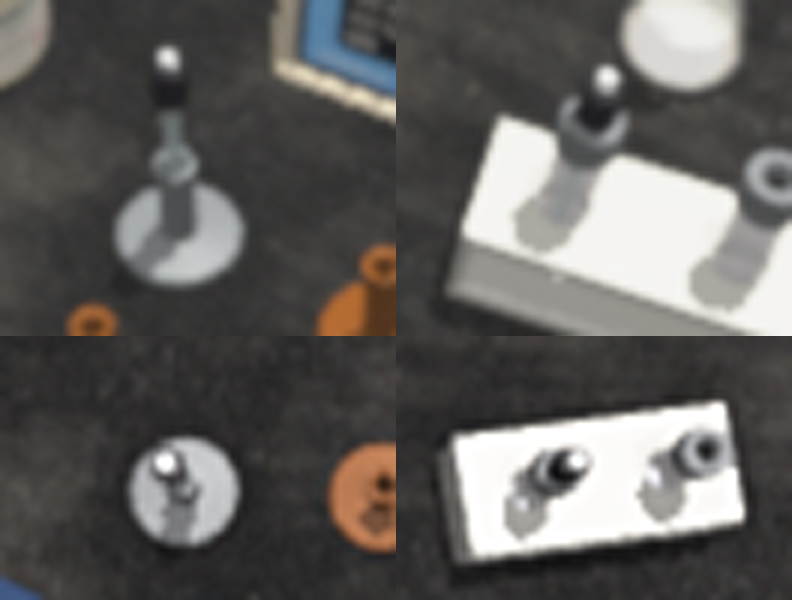

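```bash
python3 - <<'E'
from station import ctrl
from h import *
S=ctrl.get_image("scene");T=ctrl.get_image("top")
for n,a,b,z in [("plug",(224,169.7),(217.7,196.2),.158),("rim",(225.2,187.2),(220.8,200.7),.07),("free",(393.2,234.7),(365.5,184),.137),("usedplug",(365.2,218),(343.7,186.2),.17),("foot",(226,198.5),(221,201),.01)]:
    p,e=tri([ray(S,a),ray(T,b)]); print(n,p.round(4),np.round(e,1),onz(S,a,z).round(4),onz(T,b,z).round(4))
for n,a in [("beaker",(298,215)),("dropper",(314,193)),("flask",(378,208)),("jar",(188,158)),("squeeze",(208,138)),("stopper",(290,197)),("instr corner",(245,178)),("instr corner2",(303,190)),("orange",(186,245)),("brown1",(212,226)),("brown2",(259,215)),("hotplate",(352,192))]:
    print(n,onz(S,a,0.01).round(3))
E
```

```text
plug [0.4897 0.2228 0.1567] [1.7 1.7] [0.4898 0.2208 0.158 ] [0.4886 0.2241 0.158 ]
rim [0.4823 0.2172 0.0806] [1.6 1.6] [0.4902 0.2208 0.07  ] [0.4826 0.2193 0.07  ]
free [ 0.5454 -0.3167  0.1328] [1.1 1.1] [ 0.5431 -0.3176  0.137 ] [ 0.5441 -0.3142  0.137 ]
usedplug [ 0.5309 -0.2273  0.1692] [2.6 2.6] [ 0.5322 -0.2294  0.17  ] [ 0.5294 -0.2248  0.17  ]
foot [0.4894 0.2218 0.0087] [1.6 1.6] [0.4895 0.22   0.01  ] [0.4883 0.2231 0.01  ]
beaker [ 0.552 -0.021  0.01 ]
dropper [ 0.662 -0.027  0.01 ]
flask [ 0.713 -0.239  0.01 ]
jar [0.576 0.437 0.01 ]
squeeze [0.697 0.431 0.01 ]
stopper [0.605 0.036 0.01 ]
instr corner [0.6   0.211 0.01 ]
instr corner2 [0.655 0.011 0.01 ]
orange [0.272 0.23  0.01 ]
brown1 [0.372 0.199 0.01 ]
brown2 [0.487 0.09  0.01 ]
hotplate [ 0.732 -0.137  0.01 ]
```

```bash
python3 - <<'E'
from station import ctrl
from h import *
o=ctrl.get_obs();r=R.from_rotvec(o["tool_rot"]).as_matrix();print(r.round(3))
p=np.array([.489,.222,.30])-o["tool_pos"];print((r.T@p*100).round(2)); 
W=ctrl.get_image("wrist");print("cam in tool",(r.T@(W["T"][:3,3]-o["tool_pos"])).round(4),(r.T@W["T"][:3,:3]).round(3))
E
```

```text
[[-0.943  0.331 -0.   ]
 [ 0.331  0.943 -0.001]
 [ 0.    -0.001 -1.   ]]
[-38.78 -25.33 -10.63]
cam in tool [ 0.074  -0.0013 -0.1781] [[ 0.     0.957  0.292]
 [ 1.    -0.001  0.001]
 [ 0.001  0.292 -0.957]]
```

Choice: the electrode in the grey rest, crop-checked at scene (224,170) and top (218,196). I rejected the brown and orange rests, which are the wrong colour and empty, and the electrode in the rack, which is already home. The free vial is the open-mouthed one at scene (393,235) and top (365.5,184).

```bash
python3 - <<'E'
from station import ctrl
from h import *
o=ctrl.get_obs();r=R.from_rotvec(o["tool_rot"]).as_matrix()
p=np.array([.489,.16,.32])-o["tool_pos"];print((r.T@p*100).round(2))
rt=np.array([[0,1,0],[1,0,0],[0,0,-1.]]).T  # tool x=+y, y=+x, z=-z
print(np.degrees(R.from_matrix(r.T@rt).as_rotvec()))
E
```

```text
[-40.84 -31.18 -12.62]
[-4.10517282e-02  2.10674080e-02  7.06457524e+01]
```

>>> play_rows --motion '[[[-1,0,0,-6,0,0,0],[-1,0,0,-12.6,0,0,0],[-1,-40.8,-31.2,-12.6,0,0,70.6],[-1,-40.8,-31.2,-12.6,0,0,70.6],[-1,-40.8,-31.2,-12.6,0,0,70.6],[-1,-40.8,-31.2,-12.6,0,0,70.6],[-1,-40.8,-31.2,-12.6,0,0,70.6],[-1,-40.8,-31.2,-12.6,0,0,70.6],[-1,-40.8,-31.2,-12.6,0,0,70.6],[-1,-40.8,-31.2,-12.6,0,0,70.6],[-1,-40.8,-31.2,-12.6,0,0,70.6],[-1,-40.8,-31.2,-12.6,0,0,70.6],[-1,-40.8,-31.2,-12.6,0,0,70.6],[-1,-40.8,-31.2,-12.6,0,0,70.6]]]'

```text
t: 2.05
tool_pos: [0.488, 0.1613, 0.3201]
tool_rot: [2.218, 2.225, -0.0]
contact_force: [-0.1, 0.7, 0.1]
opening: 0.0848
```

```bash
python3 - <<'E'
from station import ctrl
from h import *
import pickle
o=ctrl.get_obs();print(o["t"],o["tool_pos"],o["tool_rot"],o["q"])
W=ctrl.get_image("wrist");cv2.imwrite("pics/c_w.png",W["color"][:,:,::-1]);pickle.dump(W,open("w1.pkl","wb"))
print(proj(W,np.array([.489,.222,.16])),proj(W,np.array([.489,.222,.07])))
E
```

```text
2.05 [0.48801787 0.16127558 0.32006026] [ 2.21771438e+00  2.22478787e+00 -4.09480893e-04] [ 1.74529406e-01 -2.57491424e-01  1.69464790e+00 -3.70159523e-04
  1.70449703e+00  1.71295613e-01]
[258.76739913 109.42945935] [258.51222079 107.021554  ]
```

View pics/c_w.png

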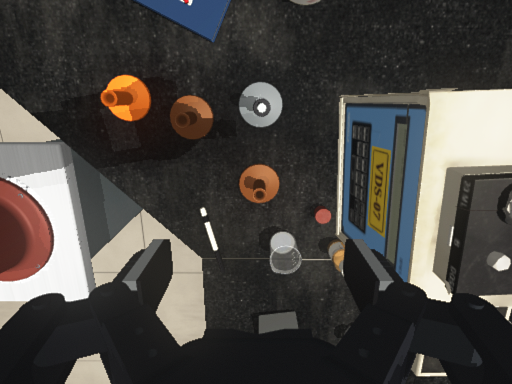

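```bash
python3 - <<'E'
from h import *
import pickle
W=pickle.load(open("w1.pkl","rb"))
c=W["color"][80:130,235:290].astype(int)
g=c.mean(2)
cv2.imwrite("pics/c_crop.png",cv2.resize(W["color"][80:130,235:290,::-1],None,fx=10,fy=10,interpolation=cv2.INTER_CUBIC))
m=(g>235).astype(np.uint8);n,l,s,ce=cv2.connectedComponentsWithStats(m)
for i in range(1,n):
    if s[i,4]>4: uv=ce[i]+[235,80];print("bright",s[i],uv,onz(W,uv,.16),onz(W,uv,.158))
m=(g>110).astype(np.uint8)
cs,_=cv2.findContours(m,cv2.RETR_EXTERNAL,cv2.CHAIN_APPROX_NONE)
k=max(cs,key=cv2.contourArea);e=cv2.fitEllipse(k);uv=np.array(e[0])+[235,80];print(e,uv,onz(W,uv,.01))
E
```

```text
bright [23 24  8  8 50] [261.4 107.4] [0.49191808 0.22419364 0.16      ] [0.49194369 0.22413379 0.158     ]
((25.949024200439453, 23.889095306396484), (38.97700881958008, 42.89239501953125), 12.79440689086914) [260.9490242  103.88909531] [0.49307596 0.22512582 0.01      ]
```

View pics/c_crop.png

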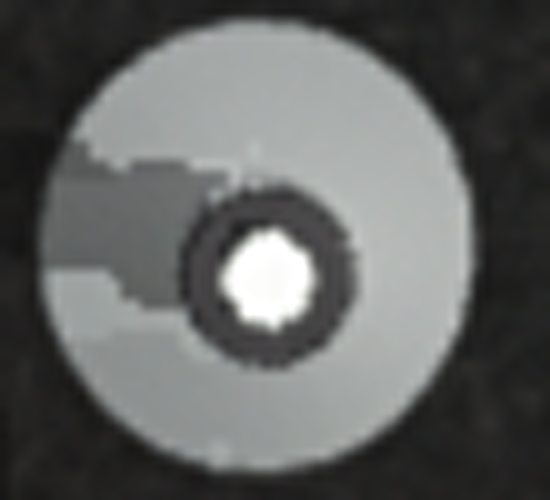

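>>> play_rows --motion '[[[-1,-6,0,5,0,0,0],[-1,-9,0,6,0,0,0],[-1,-9,0,6,0,0,0],[-1,-9,0,6,0,0,0]]]'

```text
t: 2.6
tool_pos: [0.4885, 0.072, 0.2608]
tool_rot: [2.217, 2.225, 0.001]
contact_force: [-1.1, 0.7, -0.4]
opening: 0.0854
```

```bash
python3 - <<'E'
from station import ctrl
from h import *
import pickle
o=ctrl.get_obs();print(o["t"],o["tool_pos"],o["tool_rot"])
W=ctrl.get_image("wrist");cv2.imwrite("pics/d_w.png",W["color"][:,:,::-1]);pickle.dump(W,open("w2.pkl","wb"))
print(proj(W,np.array([.492,.224,.16])),proj(W,np.array([.489,.222,.07])))
print(proj(W,o["tool_pos"]), proj(W,o["tool_pos"]+[0,0,.019]))
E
```

```text
2.6 [0.48851023 0.07196851 0.26082143] [2.21676802e+00 2.22516387e+00 1.27070262e-03]
[262.53856273  -1.5049048 ] [258.46489463  26.45546899]
[257.74645963 214.73927308] [257.80474004 226.97026861]
```

View pics/d_w.png

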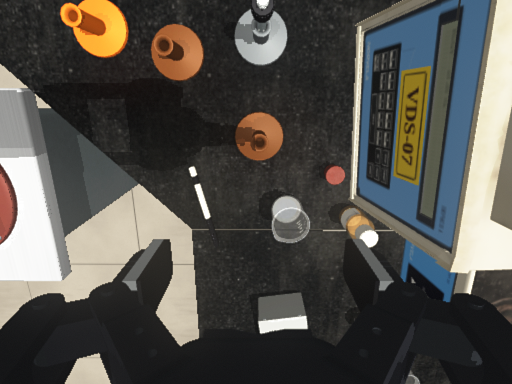

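>>> play_rows --motion '[[[-1,3.5,0,0,0,0,0],[-1,3.5,0,0,0,0,0],[-1,3.5,0,0,0,0,0]]]'

```text
t: 3.02
tool_pos: [0.4888, 0.1078, 0.2619]
tool_rot: [2.213, 2.227, 0.003]
contact_force: [-0.4, 0.6, -0.3]
opening: 0.0856
```

```bash
python3 - <<'E'
from station import ctrl
from h import *
import pickle
o=ctrl.get_obs();print(o["t"],o["tool_pos"])
W2=ctrl.get_image("wrist");pickle.dump(W2,open("w2.pkl","wb"))
W1=pickle.load(open("w1.pkl","rb"))
p=proj(W2,np.array([.492,.224,.16]));x0,y0=int(p[0])-30,max(0,int(p[1])-25);print(p,x0,y0)
c=W2["color"][y0:y0+75,x0:x0+60]
cv2.imwrite("pics/e_crop.png",cv2.resize(c[:,:,::-1],None,fx=8,fy=8,interpolation=cv2.INTER_CUBIC))
m=(c.mean(2)>225).astype(np.uint8);n,l,s,ce=cv2.connectedComponentsWithStats(m)
for i in range(1,n):
    if s[i,4]>10:
        uv=ce[i]+[x0,y0];print(s[i],uv,onz(W2,uv,.158)); print(tri([ray(W1,(261.4,107.4)),ray(W2,uv)]))
E
```

```text
3.025 [0.48879106 0.10778006 0.2619431 ]
[261.90602138  45.96860027] 231 20
[26 21 11 12 97] [261.75257732  46.48453608] [0.49190104 0.2238958  0.158     ]
(array([0.49194053, 0.22409503, 0.15669608]), [np.float64(0.019856153893882456), np.float64(0.019856153893926882)])
```

View pics/e_crop.png

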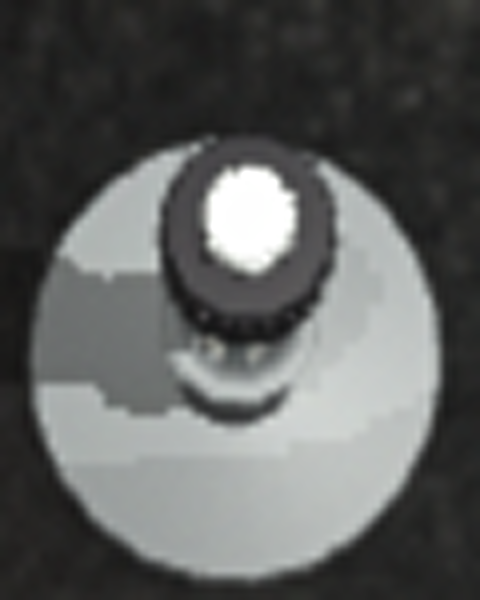

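>>> play_rows --motion '[[[-1,6,0.15,0,0,0,0],[-1,11.6,0.3,3,0,0,0],[-1,11.6,0.3,6,0,0,0],[-1,11.6,0.3,6,0,0,0],[-1,11.6,0.3,6,0,0,0]]]'

```text
t: 3.7
tool_pos: [0.4921, 0.2228, 0.2031]
tool_rot: [2.215, 2.224, 0.005]
contact_force: [0.2, -0.1, 0.2]
opening: 0.0852
```

```bash
python3 - <<'E'
from station import ctrl
from h import *
import pickle
o=ctrl.get_obs();print(o["t"],o["tool_pos"],o["tool_rot"],o["contact_force"])
W=ctrl.get_image("wrist");pickle.dump(W,open("w3.pkl","wb"))
cv2.imwrite("pics/f.png",W["color"][:,:,::-1])
c=W["color"][150:250,200:320]
m=(c.mean(2)>225).astype(np.uint8);n,l,s,ce=cv2.connectedComponentsWithStats(m)
for i in range(1,n):
    if s[i,4]>20: uv=ce[i]+[200,150];print(s[i],uv,onz(W,uv,.159))
print(proj(W,np.array([.492,.224,.16])))
E
```

```text
3.7 [0.49207618 0.22283832 0.20308919] [2.21477362 2.2239065  0.0046822 ] [ 0.15817376 -0.07784899  0.16007179]
[ 63   0  21  15 249] [274.03212851 156.12048193] [0.5046241  0.25321754 0.159     ]
[257.40966912 192.70297982]
```

View pics/f.png

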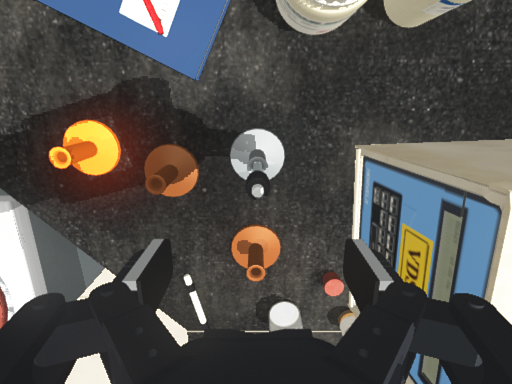

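>>> play_rows --motion '[[[-1,0.2,0,4,0,0,0],[-1,0.2,0,7.7,0,0,0],[-1,0.2,0,7.7,0,0,0],[-0.3,0.2,0,7.7,0,0,0],[-0.3,0.2,0,7.7,0,0,0],[-0.3,0.2,0,7.7,0,0,0]]]' --newtons 30

```text
t: 4.5
tool_pos: [0.4939, 0.2252, 0.1285]
tool_rot: [2.214, 2.222, 0.01]
contact_force: [-0.1, -0.7, -0.2]
opening: 0.0556
```

```bash
python3 - <<'E'
from station import ctrl
from h import *
o=ctrl.get_obs();print(o["t"],o["tool_pos"],o["tool_rot"],o["contact_force"],o["opening"])
W=ctrl.get_image("wrist");S=ctrl.get_image("scene")
c=W["color"][140:290,170:350,::-1]
cv2.imwrite("pics/g.png",cv2.resize(c,None,fx=4,fy=4,interpolation=cv2.INTER_CUBIC))
cv2.imwrite("pics/g2.png",cv2.resize(S["color"][120:220,180:280,::-1],None,fx=6,fy=6,interpolation=cv2.INTER_CUBIC))
E
```

```text
4.5 [0.49386737 0.22519692 0.128509  ] [2.21367913 2.22229812 0.01043694] [-0.07969334 -0.71554122 -0.16233841] 0.055581178080239796
```

View pics/g.png

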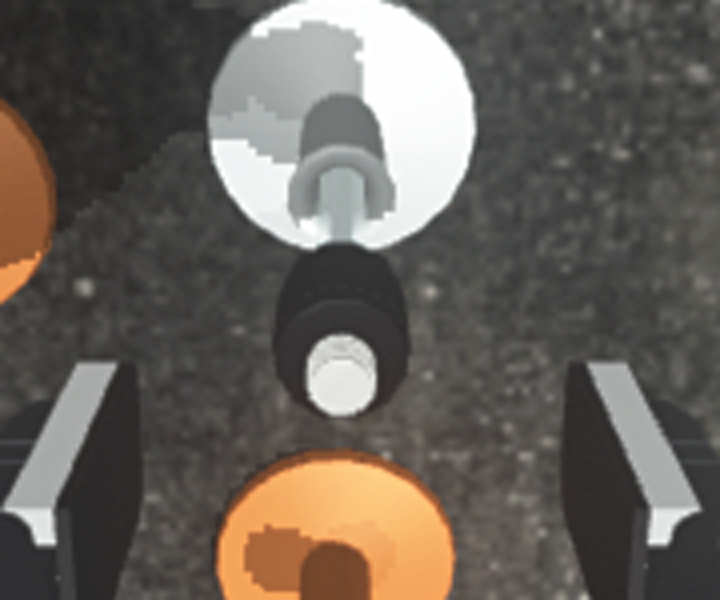

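View pics/g2.png

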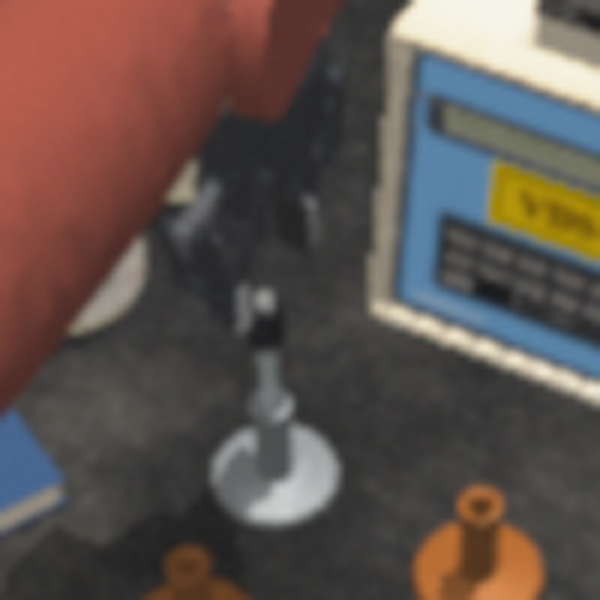

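```bash
cat >> h.py <<'E'
def go(o,p,rt=np.array([[0,1,0],[1,0,0],[0,0,-1.]])):
    r=R.from_rotvec(o["tool_rot"]).as_matrix()
    print("t",o["t"],"pos",o["tool_pos"].round(4),"zax",r[:,2].round(4),"F",o["contact_force"].round(2),"open",round(o["opening"],4))
    print("shift cm",(r.T@(np.array(p)-o["tool_pos"])*100).round(2),"turn deg",np.degrees(R.from_matrix(r.T@rt).as_rotvec()).round(2))
E
python3 - <<'E'
from station import ctrl
from h import *
o=ctrl.get_obs();go(o,[.4923,.225,.126])
W=ctrl.get_image("wrist");print(proj(W,np.array([.4923,.225,.16])),proj(W,np.append(o["tool_pos"][:2],.16)))
E
```

```text
t 4.6 pos [0.4933 0.2251 0.1277] zax [ 6.8e-03  8.0e-04 -1.0e+00] F [1.45 0.06 0.38] open 0.0556
shift cm [-0.01 -0.1   0.16] turn deg [ 0.39 -0.05  0.23]
[256.33769334 237.29897206] [258.2118518  237.19865195]
```

>>> play_rows --motion '[[[-0.3,0,-0.14,0.1,0.4,0,0.2],[-0.3,0,-0.14,0.2,0.4,0,0.2],[-0.3,0,-0.14,0.2,0.4,0,0.2]]]'

```text
t: 5.03
tool_pos: [0.4916, 0.225, 0.125]
tool_rot: [-2.22, -2.221, 0.001]
contact_force: [-0.5, -0.2, -0.3]
opening: 0.0554
```

```bash
python3 - <<'E'
from station import ctrl
from h import *
o=ctrl.get_obs();go(o,[.492,.225,.126])
W=ctrl.get_image("wrist")
c=W["color"][140:290,170:350,::-1]
cv2.imwrite("pics/h.png",cv2.resize(c,None,fx=4,fy=4,interpolation=cv2.INTER_CUBIC))
E
```

```text
t 5.025 pos [0.4916 0.225  0.125 ] zax [-1.2e-03  5.0e-04 -1.0e+00] F [-0.5  -0.24 -0.27] open 0.0554
shift cm [ 0.    0.04 -0.1 ] turn deg [-0.07 -0.03  0.03]
```

View pics/h.png

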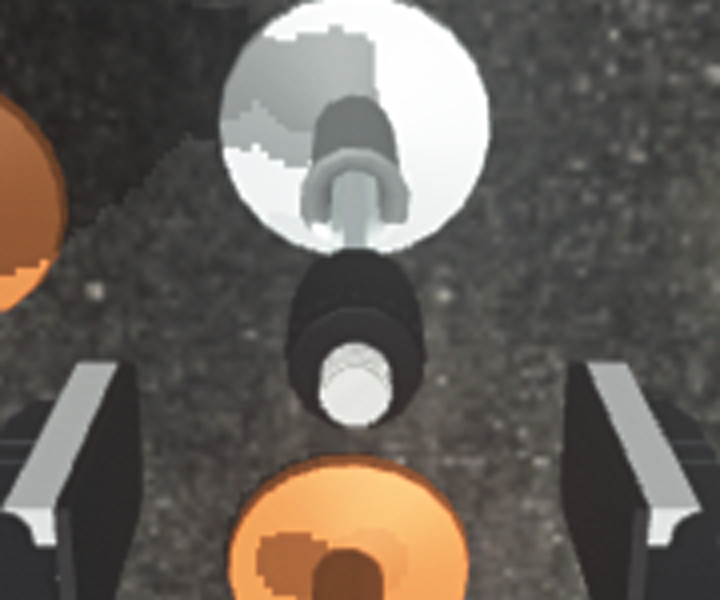

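The head is at crop x=355 and the middle of the jaws at 352, so it is centred to within half a millimetre. Closing now.

>>> play_rows --motion '[[[0,0,0.03,-0.1,0,0,0],[0.3,0,0.03,-0.1,0,0,0],[0.6,0,0.03,-0.1,0,0,0],[1,0,0.03,-0.1,0,0,0],[1,0,0.03,-0.1,0,0,0],[1,0,0.03,-0.1,0,0,0]]]' --newtons 40

```text
t: 5.82
tool_pos: [0.4919, 0.225, 0.1261]
tool_rot: [-2.22, -2.221, 0.001]
contact_force: [0.1, 0.1, -0.8]
opening: -0.0001
```

```bash
python3 - <<'E'
from station import ctrl
from h import *
o=ctrl.get_obs();go(o,[.492,.225,.126])
W=ctrl.get_image("wrist")
c=W["color"][140:290,170:350,::-1]
cv2.imwrite("pics/i.png",cv2.resize(c,None,fx=4,fy=4,interpolation=cv2.INTER_CUBIC))
E
```

```text
t 5.825 pos [0.4919 0.225  0.1261] zax [-1.1e-03  6.0e-04 -1.0e+00] F [ 0.09  0.08 -0.84] open -0.0001
shift cm [-0.    0.01  0.01] turn deg [-0.06 -0.03  0.03]
```

View pics/i.png

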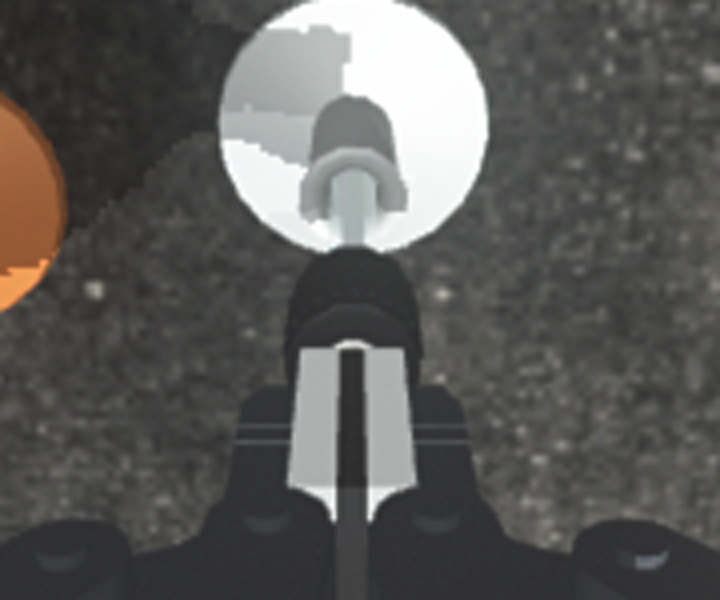

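The jaws shut on nothing: opening is 0 and the plug is hidden under the pads. The fingers must be somewhere other than I assumed, so I'll check the TCP against the fixed cameras.

```bash
python3 - <<'E'
from station import ctrl
from h import *
o=ctrl.get_obs();p=o["tool_pos"]
out=[]
for n in("scene","top"):
    im=ctrl.get_image(n);a=proj(im,p);b=proj(im,p+[0,0,.04]);print(n,a,b)
    x,y=int(a[0])-33,int(a[1])-25;c=cv2.resize(im["color"][y:y+60,x:x+66,::-1],None,fx=6,fy=6,interpolation=cv2.INTER_CUBIC)
    for q,col in((a,(0,0,255)),(b,(0,255,0))): cv2.circle(c,(int((q[0]-x+.5)*6),int((q[1]-y+.5)*6)),3,col,-1)
    out.append(c)
cv2.imwrite("pics/j.png",np.hstack(out))
W=ctrl.get_image("wrist");cv2.imwrite("pics/j2.png",W["color"][:,:,::-1])
E
```

```text
scene [223.66637072 175.32164162] [223.12232181 167.04746192]
top [218.20511714 196.40327579] [217.29869678 194.9733522 ]
```

View pics/j.png

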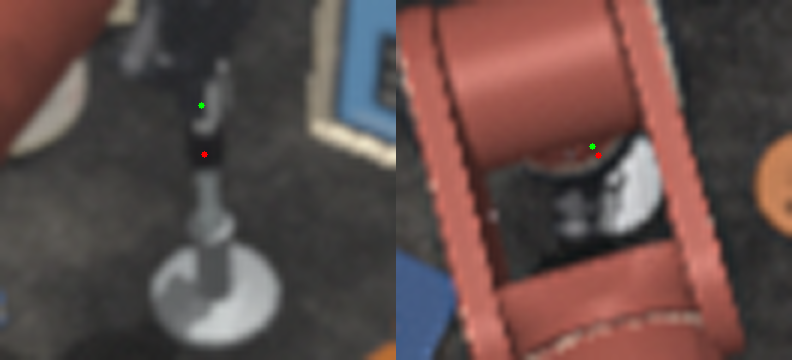

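View pics/j2.png

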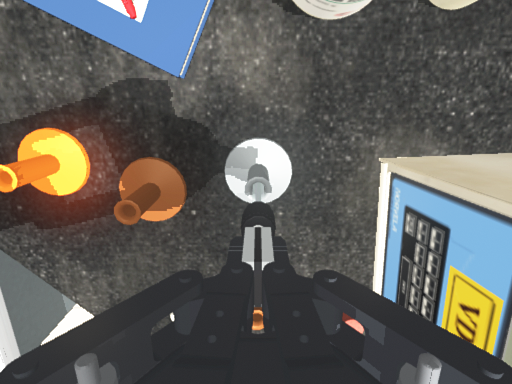

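The wrist view explains it. From the known opening (55.6 mm) and the pad edges' pixel spacing, the fingertips sit about 35 mm behind the reported TCP. They shut just above the plug, which agrees with the scene view. I'll confirm by touching the plug top gently with the shut fingers.

>>> play_rows --motion '[[[1,0,0,0.1,0,0,0],[1,0,0,0.2,0,0,0],[1,0,0,0.2,0,0,0]]]'

```text
t: 6.4
tool_pos: [0.4918, 0.225, 0.1239]
tool_rot: [-2.22, -2.221, 0.001]
contact_force: [0.3, -0.7, 0.6]
opening: 0.0003
```

>>> play_rows --motion '[[[1,0,0,0.1,0,0,0],[1,0,0,0.2,0,0,0],[1,0,0,0.2,0,0,0]]]'

```text
t: 6.78
tool_pos: [0.4922, 0.2251, 0.1225]
tool_rot: [-2.22, -2.221, -0.0]
contact_force: [-0.2, 0.3, 3.1]
opening: -0.0002
```

```bash
python3 - <<'E'
from station import ctrl
from h import *
o=ctrl.get_obs();go(o,[.492,.225,.126])
W=ctrl.get_image("wrist")
c=W["color"][140:290,170:350,::-1]
cv2.imwrite("pics/k.png",cv2.resize(c,None,fx=4,fy=4,interpolation=cv2.INTER_CUBIC))
E
```

```text
t 6.775 pos [0.4922 0.2251 0.1225] zax [-4.e-04  8.e-04 -1.e+00] F [-0.19  0.32  3.07] open -0.0002
shift cm [-0.01 -0.02 -0.35] turn deg [-0.02 -0.04  0.03]
```

View pics/k.png

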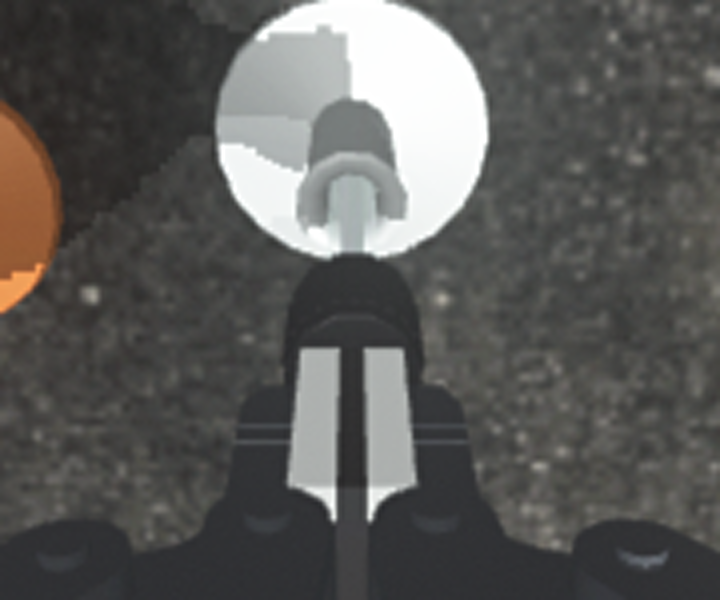

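Contact (3 N) at TCP z = 0.1225 with the plug top at 0.160, so the real fingertips are 37 mm behind the reported TCP. I'll apply that offset and set the fingertips just above the underside of the head, at TCP z ≈ 0.089.

>>> play_rows --motion '[[[1,0,0,-1,0,0,0],[-0.3,0,0,-1,0,0,0],[-0.3,0,0,-1,0,0,0],[-0.3,0,0,-1,0,0,0],[-0.3,0,0,-1,0,0,0]]]'

```text
t: 7.45
tool_pos: [0.492, 0.225, 0.1322]
tool_rot: [-2.22, -2.221, 0.0]
contact_force: [-0.5, -0.6, -0.6]
opening: 0.0554
```

```bash
python3 - <<'E'
from station import ctrl
from h import *
o=ctrl.get_obs();go(o,[.492,.225,.089])
W=ctrl.get_image("wrist")
c=W["color"][140:290,170:350,::-1]
cv2.imwrite("pics/l.png",cv2.resize(c,None,fx=4,fy=4,interpolation=cv2.INTER_CUBIC))
E
```

```text
t 7.45 pos [0.492  0.225  0.1322] zax [-1.e-03  6.e-04 -1.e+00] F [-0.49 -0.62 -0.57] open 0.0554
shift cm [-0.    0.    4.32] turn deg [-0.06 -0.04  0.03]
```

View pics/l.png

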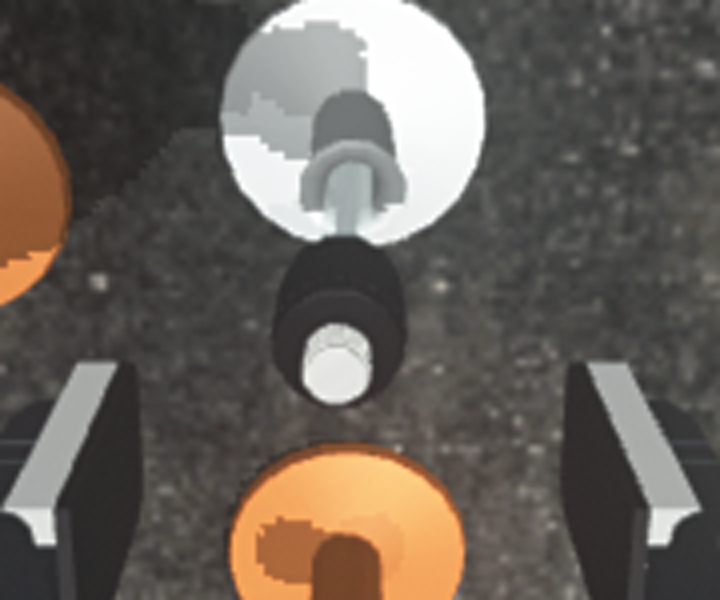

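>>> play_rows --motion '[[[-0.3,0,-0.1,2,0,0,0],[-0.3,0,-0.1,4.3,0,0,0],[-0.3,0,-0.1,4.3,0,0,0],[-0.3,0,-0.1,4.3,0,0,0]]]'

```text
t: 8.0
tool_pos: [0.491, 0.2251, 0.0891]
tool_rot: [-2.22, -2.221, 0.001]
contact_force: [-0.3, -1.0, 0.1]
opening: 0.0555
```

```bash
python3 - <<'E'
from station import ctrl
from h import *
o=ctrl.get_obs();go(o,[.492,.225,.089])
W=ctrl.get_image("wrist")
c=W["color"][140:290,170:350,::-1]
cv2.imwrite("pics/m.png",cv2.resize(c,None,fx=4,fy=4,interpolation=cv2.INTER_CUBIC))
E
```

```text
t 8.0 pos [0.491  0.2251 0.0891] zax [-1.2e-03  5.0e-04 -1.0e+00] F [-0.34 -0.96  0.07] open 0.0555
shift cm [-0.01  0.1   0.01] turn deg [-0.07 -0.03  0.03]
```

View pics/m.png

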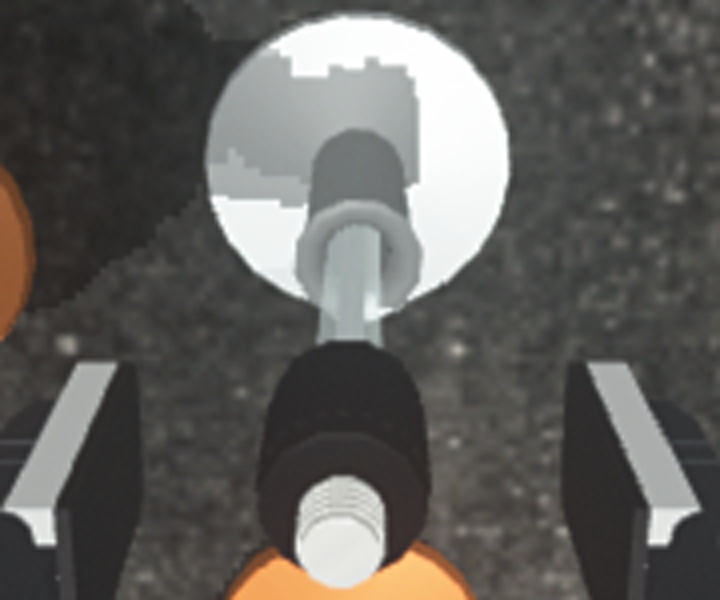

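>>> play_rows --motion '[[[0,0,0,0,0,0,0],[0.3,0,0,0,0,0,0],[0.6,0,0,0,0,0,0],[1,0,0,0,0,0,0],[1,0,0,0,0,0,0]]]' --newtons 40

```text
t: 8.68
tool_pos: [0.4918, 0.2253, 0.0903]
tool_rot: [-2.221, -2.222, -0.002]
contact_force: [0.7, -1.0, 3.4]
opening: 0.0189
```

```bash
python3 - <<'E'
from station import ctrl
from h import *
o=ctrl.get_obs();go(o,[.492,.225,.089])
W=ctrl.get_image("wrist")
c=W["color"][140:290,170:350,::-1]
cv2.imwrite("pics/n.png",cv2.resize(c,None,fx=4,fy=4,interpolation=cv2.INTER_CUBIC))
E
```

```text
t 8.675 pos [0.4918 0.2253 0.0903] zax [ 9.0e-04  1.2e-03 -1.0e+00] F [ 0.66 -0.98  3.4 ] open 0.0189
shift cm [-0.03  0.02  0.13] turn deg [ 0.05 -0.07  0.03]
```

View pics/n.png

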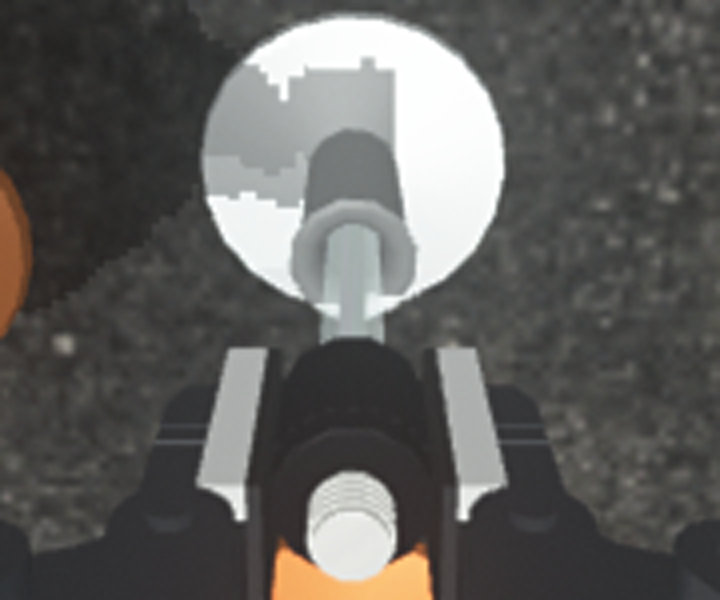

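>>> play_rows --motion '[[[1,0,0,-1,0,0,0],[1,0,0,-2.5,0,0,0],[1,0,0,-4.5,0,0,0],[1,0,0,-7,0,0,0],[1,0,0,-9,0,0,0],[1,0,0,-13,0,0,0],[1,0,0,-17,0,0,0],[1,0,0,-20,0,0,0],[1,0,0,-20,0,0,0],[1,0,0,-20,0,0,0]]]'

```text
t: 9.98
tool_pos: [0.4912, 0.2249, 0.2894]
tool_rot: [-2.22, -2.221, -0.0]
contact_force: [-0.5, -0.5, -1.0]
opening: 0.0185
```

```bash
python3 - <<'E'
from station import ctrl
from h import *
o=ctrl.get_obs();go(o,[.5445,-.316,.292])
W=ctrl.get_image("wrist");cv2.imwrite("pics/o.png",W["color"][:,:,::-1])
S=ctrl.get_image("scene");cv2.imwrite("pics/o2.png",cv2.resize(S["color"][100:220,170:290,::-1],None,fx=5,fy=5,interpolation=cv2.INTER_CUBIC))
E
```

```text
t 9.975 pos [0.4912 0.2249 0.2894] zax [-4.e-04  8.e-04 -1.e+00] F [-0.45 -0.54 -0.96] open 0.0185
shift cm [-54.1   5.3  -0.3] turn deg [-0.02 -0.05  0.03]
```

View pics/o.png

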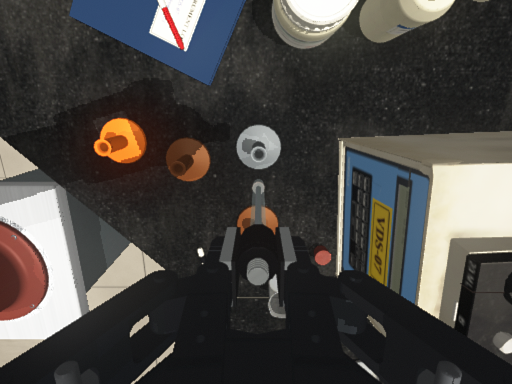

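View pics/o2.png

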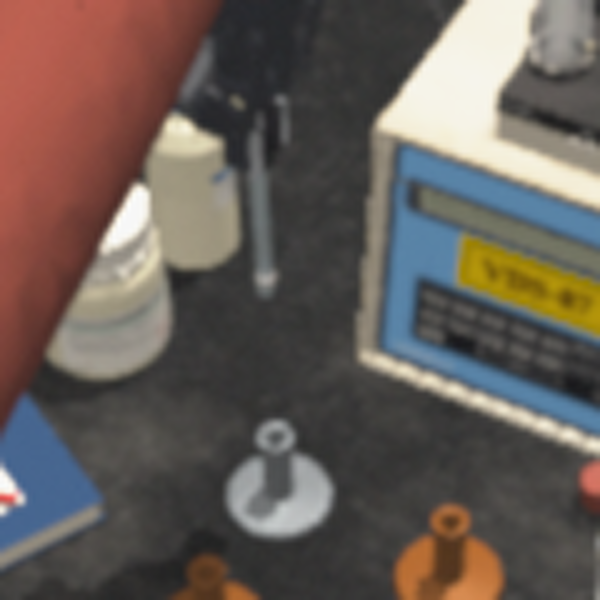

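Electrode is held, clear of the rest and upright (tip at wrist pixel (258,187)). Next I move over to the rack, stopping 5 cm beyond the free vial for an unobstructed view of its mouth.

>>> play_rows --motion '[[[1,0,0,-2,0,0,0],[1,-15,1,-2,0,0,0],[1,-30,2.5,-2,0,0,0],[1,-59.5,5.3,-2,0,0,0],[1,-59.5,5.3,-2,0,0,0],[1,-59.5,5.3,-2,0,0,0],[1,-59.5,5.3,-2,0,0,0],[1,-59.5,5.3,-2,0,0,0],[1,-59.5,5.3,-2,0,0,0],[1,-59.5,5.3,-2,0,0,0],[1,-59.5,5.3,-2,0,0,0],[1,-59.5,5.3,-2,0,0,0],[1,-59.5,5.3,-2,0,0,0],[1,-59.5,5.3,-2,0,0,0]]]'

```text
t: 11.82
tool_pos: [0.5445, -0.3689, 0.3087]
tool_rot: [-2.218, -2.223, 0.002]
contact_force: [-0.1, 0.1, -0.5]
opening: 0.0187
```

```bash
python3 - <<'E'
from station import ctrl
from h import *
import pickle
o=ctrl.get_obs();go(o,[.5445,-.316,.292])
W=ctrl.get_image("wrist");cv2.imwrite("pics/p.png",W["color"][:,:,::-1]);pickle.dump((W,o),open("v1.pkl","wb"))
print(proj(W,np.array([.5445,-.316,.137])))
E
```

```text
t 11.825 pos [ 0.5445 -0.3689  0.3087] zax [-1.7e-03  1.0e-04 -1.0e+00] F [-0.08  0.13 -0.51] open 0.0187
shift cm [5.29 0.02 1.67] turn deg [-0.1  -0.    0.12]
[258.04196404 116.06691628]
```

View pics/p.png

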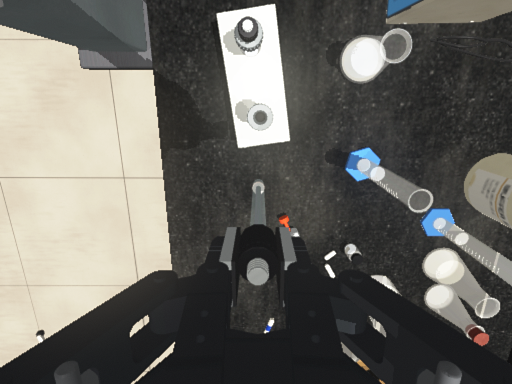

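>>> play_rows --motion '[[[1,2.5,0,0,0,0,0.1],[1,3.3,0,0,-0.1,0,0.1],[1,3.3,0,0,-0.1,0,0.1]]]'

```text
t: 12.25
tool_pos: [0.5446, -0.3347, 0.3092]
tool_rot: [2.218, 2.223, -0.0]
contact_force: [1.0, 0.6, 1.4]
opening: 0.0189
```

```bash
cat > mouth.py <<'E'
from h import *
def mouth(W,guess,name):
    x,y=int(guess[0])-25,int(guess[1])-25
    c=W["color"][y:y+50,x:x+50]
    big=cv2.resize(c[:,:,::-1],None,fx=10,fy=10,interpolation=cv2.INTER_CUBIC)
    cv2.imwrite("pics/%s.png"%name,big)
    return x,y
E
python3 - <<'E'
from station import ctrl
from mouth import *
import pickle
o=ctrl.get_obs();go(o,[.5445,-.316,.292])
W2=ctrl.get_image("wrist");pickle.dump((W2,o),open("v2.pkl","wb"))
W1,_=pickle.load(open("v1.pkl","rb"))
print(mouth(W1,(260,117),"q1"))
g=proj(W2,np.array([.5455,-.316,.137]));print(g,mouth(W2,g,"q2"))
a=cv2.imread("pics/q1.png");b=cv2.imread("pics/q2.png");cv2.imwrite("pics/q.png",cv2.resize(np.hstack([a,b]),(800,400)))
E
```

```text
t 12.25 pos [ 0.5446 -0.3347  0.3092] zax [ 7.e-04 -7.e-04 -1.e+00] F [1.01 0.61 1.41] open 0.0189
shift cm [ 1.87 -0.01  1.72] turn deg [0.04 0.04 0.12]
(235, 92)
[258.32406914 145.30579564] (233, 120)
```

View pics/q.png

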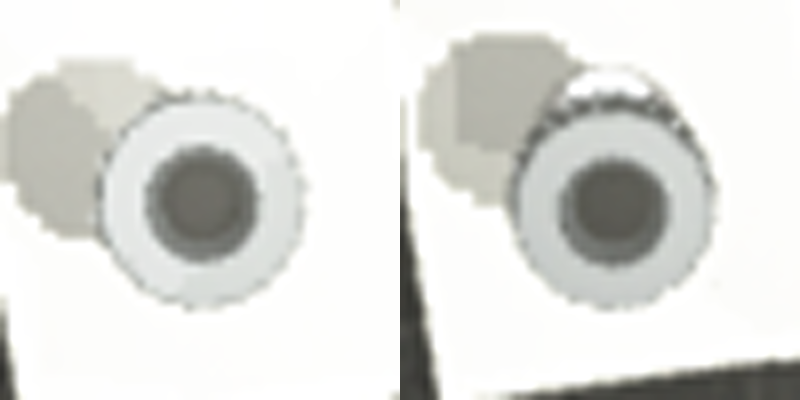

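```bash
python3 - <<'E'
from h import *
import pickle
rs=[]
for f,(x,y) in (("v1.pkl",(235,92)),("v2.pkl",(233,120))):
    W,o=pickle.load(open(f,"rb"))
    g=W["color"][y:y+50,x:x+50].mean(2)
    m=(g<150).astype(np.uint8);n,l,s,ce=cv2.connectedComponentsWithStats(m)
    i=l[25,25]if f=="v1.pkl" else l[26,26]
    cs,_=cv2.findContours((l==i).astype(np.uint8),cv2.RETR_EXTERNAL,cv2.CHAIN_APPROX_NONE)
    e=cv2.fitEllipse(cs[0]);uv=np.array(e[0])+[x,y];print(e,uv,ce[i]+[x,y],onz(W,uv,.137));rs.append(ray(W,uv))
    # electrode tip
    p=o["tool_pos"];t=np.array([p[0],p[1],p[2]-.08]);print("tip pred",proj(W,t), "W scale",W["mtx"][0,0])
    x,y=235,160;c=W["color"][y:y+50,x:x+50,::-1];cv2.imwrite("pics/tip_%s.png"%f[:2],cv2.resize(c,None,fx=8,fy=8,interpolation=cv2.INTER_CUBIC))
print(tri(rs))
a=cv2.imread("pics/tip_v1.png");b=cv2.imread("pics/tip_v2.png");cv2.imwrite("pics/tip.png",np.hstack([a,b]))
E
```

```text
((24.949649810791016, 25.137481689453125), (12.516942024230957, 13.067546844482422), 174.58592224121094) [259.94964981 117.13748169] [259.95205479 117.11643836] [ 0.54671998 -0.31720469  0.137     ]
tip pred [257.81616673 181.4480426 ] W scale 293.20976789774704
((26.086894989013672, 26.086894989013672), (12.521726608276367, 12.527445793151855), 45.0) [259.08689499 146.08689499] [259.08510638 146.08510638] [ 0.54641637 -0.31693443  0.137     ]
tip pred [257.62256888 181.34934496] W scale 293.20976789774704
(array([ 0.5465862 , -0.31737317,  0.13422413]), [np.float64(0.15186276213581826), np.float64(0.15186276213581762)])
```

View pics/tip.png

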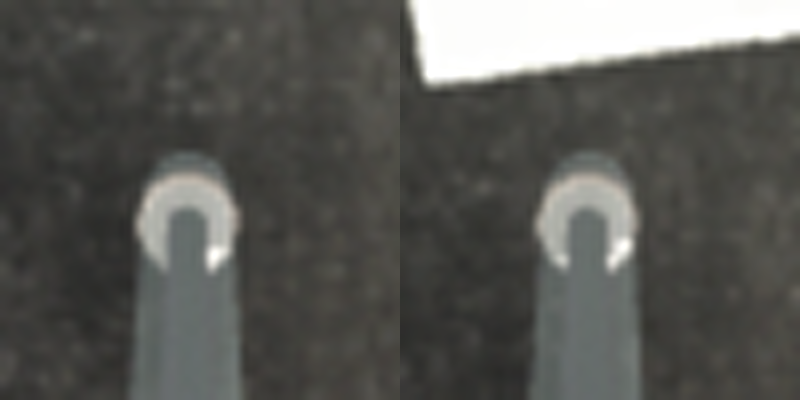

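```bash
python3 - <<'E'
from h import *
import pickle
W,o=pickle.load(open("v2.pkl","rb"))
go(o,[.5463,-.3155,.235])
p=o["tool_pos"]
for h in (150,141,128,60,5): print(h,proj(W,p+[0,0,(h-80)/1e3]))
x,y=225,235;c=W["color"][y:y+60,x:x+66,::-1];cv2.imwrite("pics/plug.png",cv2.resize(c,None,fx=8,fy=8,interpolation=cv2.INTER_CUBIC))
E
```

```text
t 12.25 pos [ 0.5446 -0.3347  0.3092] zax [ 7.e-04 -7.e-04 -1.e+00] F [1.01 0.61 1.41] open 0.0189
shift cm [1.92 0.17 7.42] turn deg [0.04 0.04 0.12]
150 [257.99148998 277.55557412]
141 [257.94695513 265.94189767]
128 [257.89191711 251.58923479]
60 [257.70986052 204.11301761]
5 [257.6283901  182.86738635]
```

View pics/plug.png

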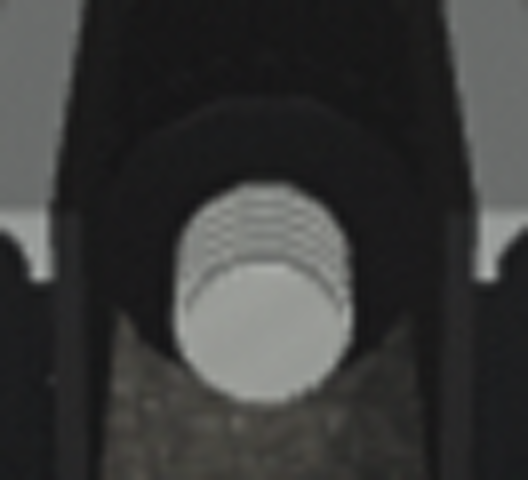

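>>> play_rows --motion '[[[1,1.85,0.17,1,0,0.7,0.1],[1,1.85,0.17,3,0,0.7,0.1],[1,1.85,0.17,5.5,0,0.7,0.1],[1,1.85,0.17,7.2,0,0.7,0.1],[1,1.85,0.17,7.2,0,0.7,0.1],[1,1.85,0.17,7.2,0,0.7,0.1]]]'

```text
t: 13.05
tool_pos: [0.5465, -0.3172, 0.2376]
tool_rot: [-2.217, -2.216, -0.013]
contact_force: [-0.2, 1.4, -0.5]
opening: 0.0188
```

```bash
python3 - <<'E'
from station import ctrl
from h import *
import pickle
o=ctrl.get_obs();go(o,[.5463,-.3162,.215])
W=ctrl.get_image("wrist");pickle.dump((W,o),open("v3.pkl","wb"))
x,y=222,140;c=W["color"][y:y+70,x:x+70,::-1];cv2.imwrite("pics/r.png",cv2.resize(c,None,fx=8,fy=8,interpolation=cv2.INTER_CUBIC))
p=o["tool_pos"];print(proj(W,np.array([.5465,-.317,.137])),proj(W,p-[0,0,.08]))
E
```

```text
t 13.05 pos [ 0.5465 -0.3172  0.2376] zax [ 0.0012  0.0108 -0.9999] F [-0.18  1.35 -0.55] open 0.0188
shift cm [ 0.08 -0.02  2.26] turn deg [ 0.07 -0.62 -0.03]
[257.56141014 176.56389907] [257.54594602 182.34036152]
```

View pics/r.png

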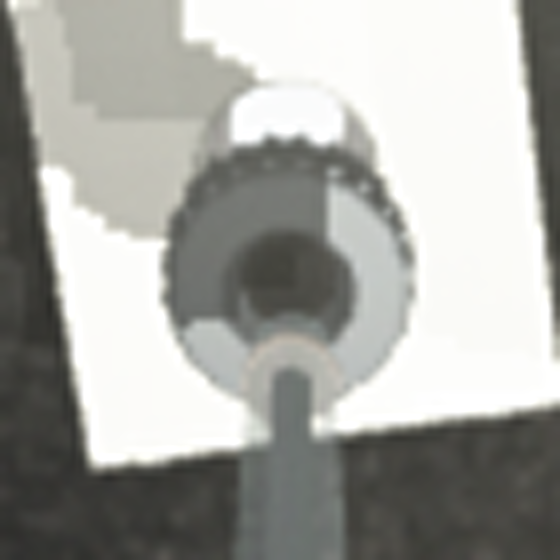

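```bash
python3 - <<'E'
from h import *
import pickle
W,o=pickle.load(open("v3.pkl","rb"))
print(onz(W,(257.9,185.1),.1626),onz(W,(258.6,175.1),.137),onz(W,(258.6,175.1),.1345))
E
```

```text
[ 0.54676932 -0.31843587  0.1626    ] [ 0.54751903 -0.31551981  0.137     ] [ 0.54753159 -0.31613989  0.1345    ]
```

```bash
python3 - <<'E'
from h import *
import pickle
W,o=pickle.load(open("v3.pkl","rb"))
r=R.from_rotvec(o["tool_rot"]).as_matrix()
for t in ([.5467,-.3154,.230],[.5467,-.3154,.206]): go(o,t,r)
E
```

```text
t 13.05 pos [ 0.5465 -0.3172  0.2376] zax [ 0.0012  0.0108 -0.9999] F [-0.18  1.35 -0.55] open 0.0188
shift cm [0.17 0.02 0.76] turn deg [0. 0. 0.]
t 13.05 pos [ 0.5465 -0.3172  0.2376] zax [ 0.0012  0.0108 -0.9999] F [-0.18  1.35 -0.55] open 0.0188
shift cm [0.15 0.02 3.16] turn deg [0. 0. 0.]
```

>>> play_rows --motion '[[[1,0.17,0.02,0.2,0,0,0],[1,0.17,0.02,0.8,0,0,0],[1,0.16,0.02,1.5,0,0,0],[1,0.16,0.02,2.3,0,0,0],[1,0.15,0.02,3.1,0,0,0],[1,0.15,0.02,3.1,0,0,0]]]'

```text
t: 13.85
tool_pos: [0.5464, -0.3153, 0.2058]
tool_rot: [-2.216, -2.215, -0.013]
contact_force: [-0.7, -0.1, -0.6]
opening: 0.019
```

```bash
python3 - <<'E'
from station import ctrl
from h import *
import pickle
o=ctrl.get_obs();r=R.from_rotvec(o["tool_rot"]).as_matrix();go(o,[.5467,-.3154,.170],r);print(o["wrist_torque"])
W=ctrl.get_image("wrist");pickle.dump((W,o),open("v4.pkl","wb"))
x,y=222,140;c=W["color"][y:y+150,x-40:x+110,::-1];cv2.imwrite("pics/s.png",cv2.resize(c,None,fx=4,fy=4,interpolation=cv2.INTER_CUBIC))
E
```

```text
t 13.85 pos [ 0.5464 -0.3153  0.2058] zax [ 2.000e-04  1.140e-02 -9.999e-01] F [-0.74 -0.05 -0.65] open 0.019
shift cm [-0.06  0.03  3.58] turn deg [0. 0. 0.]
[-0.06950644 -0.0350452  -0.02268258]
```

View pics/s.png

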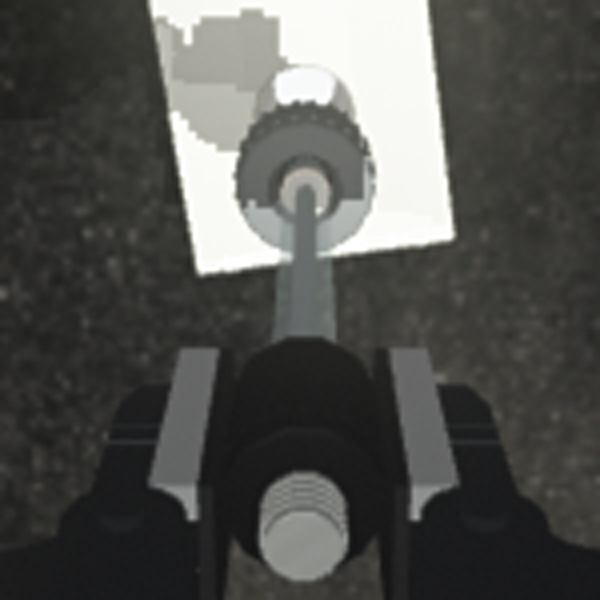

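Tip is inside the funnel, centred, with no side force. Pushing through the seal with a firmer grip.

>>> play_rows --motion '[[[1,0,0.02,0.3,0,0,0],[1,0,0.02,0.8,0,0,0],[1,-0.02,0.02,1.3,0,0,0],[1,-0.02,0.02,1.8,0,0,0],[1,-0.03,0.02,2.3,0,0,0],[1,-0.04,0.02,2.8,0,0,0],[1,-0.05,0.02,3.3,0,0,0],[1,-0.05,0.02,3.3,0,0,0]]]' --newtons 60

```text
t: 14.9
tool_pos: [0.5467, -0.3151, 0.172]
tool_rot: [-2.216, -2.215, -0.014]
contact_force: [0.4, -0.8, -1.7]
opening: 0.0178
```

```bash
python3 - <<'E'
from station import ctrl
from h import *
import pickle
o=ctrl.get_obs();r=R.from_rotvec(o["tool_rot"]).as_matrix();go(o,[.5467,-.3154,.105],r);print(o["wrist_torque"])
W=ctrl.get_image("wrist")
x,y=222,140;c=W["color"][y:y+150,x-40:x+110,::-1];cv2.imwrite("pics/t.png",cv2.resize(c,None,fx=4,fy=4,interpolation=cv2.INTER_CUBIC))
p=o["tool_pos"];print(proj(W,p+r@[0,0,-.070]))
E
```

```text
t 14.9 pos [ 0.5467 -0.3151  0.172 ] zax [ 2.000e-04  1.200e-02 -9.999e-01] F [ 0.39 -0.8  -1.7 ] open 0.0178
shift cm [-0.11  0.    6.7 ] turn deg [0. 0. 0.]
[-0.25793364 -0.20445793 -0.02338174]
[257.87596953 277.44054658]
```

View pics/t.png

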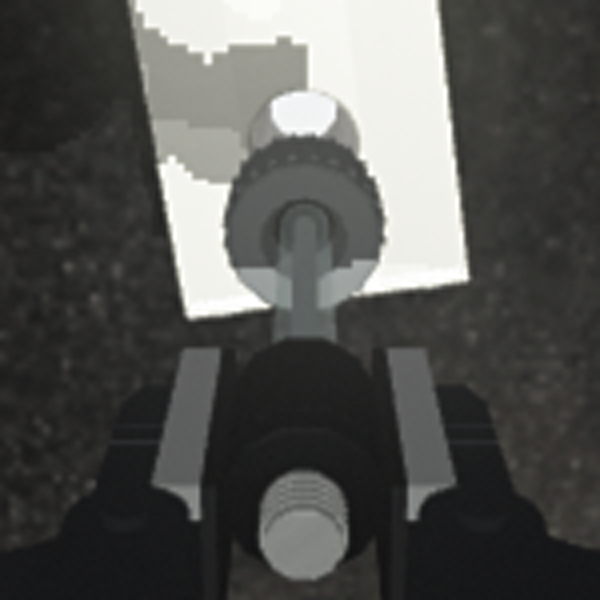

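>>> play_rows --motion '[[[1,0,0,0.4,0,0,0],[1,-0.02,0,1,0,0,0],[1,-0.03,0,1.7,0,0,0],[1,-0.04,0,2.4,0,0,0],[1,-0.05,0,3.1,0,0,0],[1,-0.06,0,3.8,0,0,0],[1,-0.07,0,4.5,0,0,0],[1,-0.08,0,5.2,0,0,0],[1,-0.09,0,5.8,0,0,0],[1,-0.1,0,6.2,0,0,0],[1,-0.1,0,6.2,0,0,0]]]'

```text
t: 16.32
tool_pos: [0.5464, -0.315, 0.1084]
tool_rot: [-2.215, -2.214, -0.014]
contact_force: [2.4, -1.9, -2.3]
opening: 0.018
```

```bash
python3 - <<'E'
from station import ctrl
from h import *
o=ctrl.get_obs();r=R.from_rotvec(o["tool_rot"]).as_matrix();go(o,[.5467,-.3154,.1023],r);print(o["wrist_torque"])
W=ctrl.get_image("wrist")
x,y=222,140;c=W["color"][y:y+150,x-40:x+110,::-1];cv2.imwrite("pics/u.png",cv2.resize(c,None,fx=4,fy=4,interpolation=cv2.INTER_CUBIC))
S=ctrl.get_image("scene");cv2.imwrite("pics/u2.png",cv2.resize(S["color"][170:290,320:440,::-1],None,fx=5,fy=5,interpolation=cv2.INTER_CUBIC))
E
```

```text
t 16.325 pos [ 0.5464 -0.315   0.1084] zax [-6.000e-04  1.300e-02 -9.999e-01] F [ 2.37 -1.88 -2.27] open 0.018
shift cm [-0.05  0.04  0.61] turn deg [0. 0. 0.]
[-0.3345338  -0.38804917  0.02517797]
```

View pics/u.png

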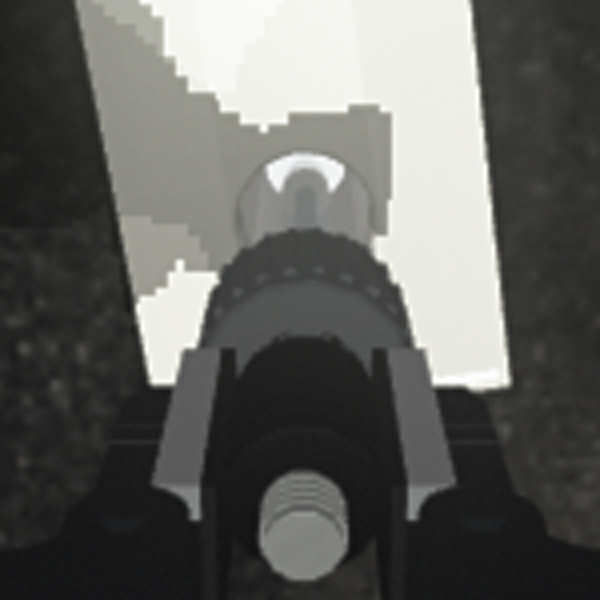

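View pics/u2.png

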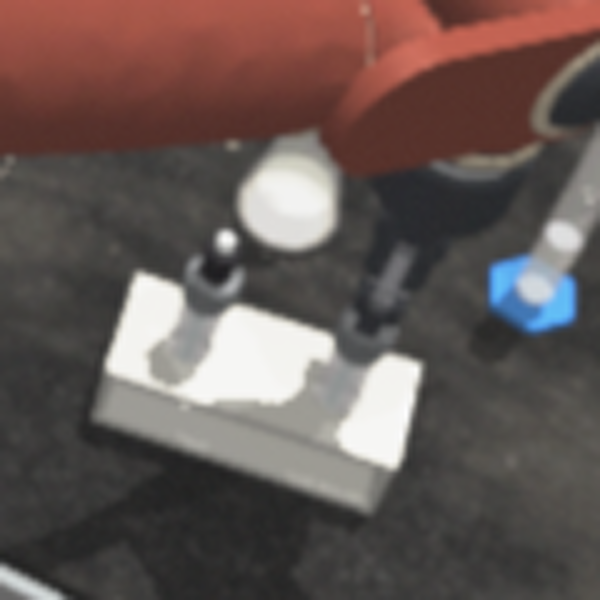

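Nearly home, about 6 mm to go. I'll ease down the rest and watch the force.

>>> play_rows --motion '[[[1,0,0.02,0.2,0,0,0],[1,0,0.02,0.4,0,0,0],[1,0,0.02,0.5,0,0,0],[1,0,0.02,0.5,0,0,0]]]'

```text
t: 16.92
tool_pos: [0.5466, -0.315, 0.1037]
tool_rot: [-2.216, -2.214, -0.014]
contact_force: [-0.1, -1.5, 2.2]
opening: 0.0182
```

>>> play_rows --motion '[[[1,0,0,0.1,0,0,0],[1,0,0,0.2,0,0,0],[1,0,0,0.2,0,0,0]]]'

```text
t: 17.3
tool_pos: [0.5467, -0.3151, 0.1026]
tool_rot: [-2.216, -2.215, -0.014]
contact_force: [-1.2, 0.4, 6.9]
opening: 0.0178
```

>>> play_rows --motion '[[[1,0,0,0.2,0,0,0],[1,0,0,0.25,0,0,0],[1,0,0,0.25,0,0,0]]]'

```text
t: 17.68
tool_pos: [0.5468, -0.3152, 0.1025]
tool_rot: [-2.215, -2.215, -0.013]
contact_force: [-4.6, 2.8, 12.4]
opening: 0.0182
```

```bash
python3 - <<'E'
from station import ctrl
from h import *
o=ctrl.get_obs();r=R.from_rotvec(o["tool_rot"]).as_matrix();go(o,[.5467,-.3154,.1023],r);print(o["wrist_torque"])
W=ctrl.get_image("wrist")
x,y=222,140;c=W["color"][y:y+150,x-40:x+110,::-1];cv2.imwrite("pics/v.png",cv2.resize(c,None,fx=4,fy=4,interpolation=cv2.INTER_CUBIC))
E
```

```text
t 17.675 pos [ 0.5468 -0.3152  0.1025] zax [-4.000e-04  1.230e-02 -9.999e-01] F [-4.58  2.79 12.44] open 0.0182
shift cm [-0.02 -0.01  0.02] turn deg [0. 0. 0.]
[0.29741883 0.84634775 0.01612934]
```

View pics/v.png

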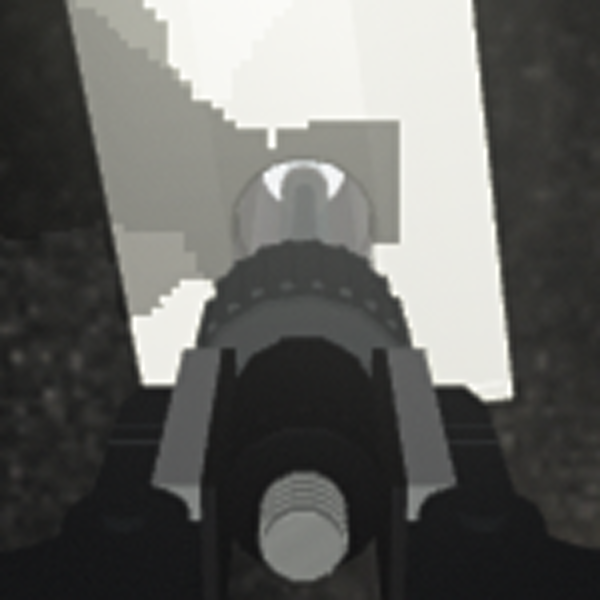

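Hard stop at TCP z = 0.1025 (predicted 0.1023). Opening and rising.

>>> play_rows --motion '[[[0.4,0,0,0,0,0,0],[0,0,0,0,0,0,0],[-0.3,0,0,0,0,0,0],[-0.3,0,0,0,0,0,0],[-0.3,0,0,-2,0,0,0],[-0.3,0,0,-5,0,0,0],[-0.3,-0.5,0,-9,0,0,0],[-0.3,-3,0,-12,0,0,0],[-0.3,-6,0,-12,0,0,0],[-0.3,-6,0,-12,0,0,0]]]'

```text
t: 18.98
tool_pos: [0.5469, -0.3786, 0.2239]
tool_rot: [-2.22, -2.214, -0.013]
contact_force: [0.1, 0.3, -0.5]
opening: 0.0552
```

```bash
python3 - <<'E'
from station import ctrl
from h import *
import pickle
o=ctrl.get_obs();r=R.from_rotvec(o["tool_rot"]).as_matrix();go(o,[.5467,-.3154,.1023],r)
W=ctrl.get_image("wrist");cv2.imwrite("pics/w.png",W["color"][:,:,::-1]);pickle.dump((W,o),open("v5.pkl","wb"))
print(proj(W,np.array([.5467,-.3165,.172])),proj(W,np.array([.5467,-.3165,.137])))
S=ctrl.get_image("scene");cv2.imwrite("pics/w2.png",cv2.resize(S["color"][170:290,320:440,::-1],None,fx=5,fy=5,interpolation=cv2.INTER_CUBIC))
E
```

```text
t 18.975 pos [ 0.5469 -0.3786  0.2239] zax [ 0.0015  0.0104 -0.9999] F [ 0.07  0.29 -0.48] open 0.0552
shift cm [ 6.19 -0.05 12.22] turn deg [0. 0. 0.]
[257.18490946 113.68348297] [257.16832465 112.07139643]
```

View pics/w.png

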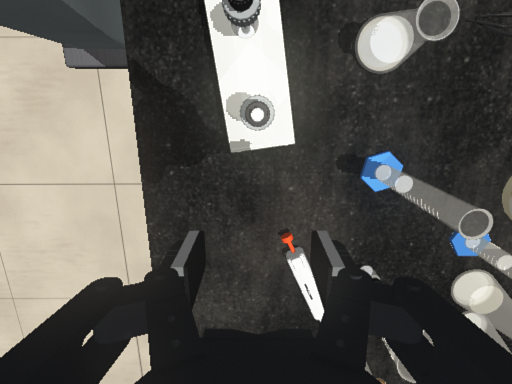

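View pics/w2.png

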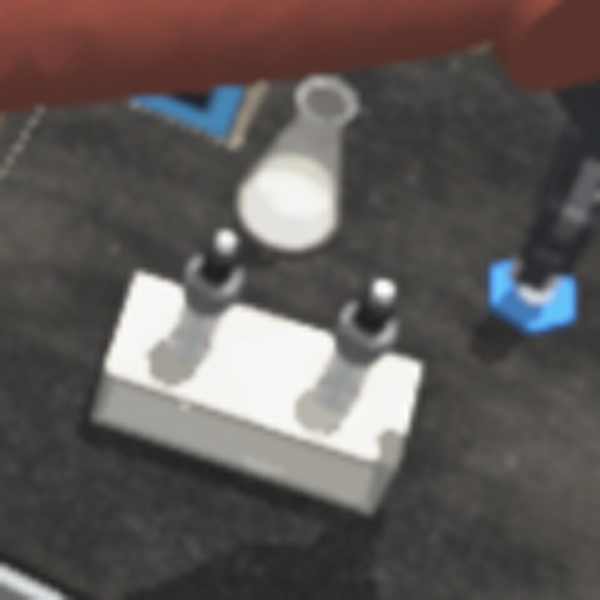

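Both electrodes look alike. I'll measure the placed plug's height from a second view and compare with the neighbour.

>>> play_rows --motion '[[[-0.3,1,0,-3,0,0,0],[-0.3,4,0,-6,0,0,0],[-0.3,4,0,-6,0,0,0],[-0.3,4,0,-6,0,0,0]]]'

```text
t: 19.58
tool_pos: [0.5466, -0.3366, 0.2821]
tool_rot: [-2.214, -2.215, -0.013]
contact_force: [-0.8, -0.5, -1.2]
opening: 0.0555
```

```bash
python3 - <<'E'
from station import ctrl
from h import *
import pickle
o=ctrl.get_obs();print(o["tool_pos"],o["contact_force"],o["t"])
W=ctrl.get_image("wrist");S=ctrl.get_image("scene");T=ctrl.get_image("top");pickle.dump((W,o,S,T),open("v6.pkl","wb"))
W5,_=pickle.load(open("v5.pkl","rb"))
g=proj(W,np.array([.5467,-.3165,.17]));print(g)
def cr(im,u,v,r,f): 
    u,v=int(u)-r,int(v)-r;print(u,v);return cv2.resize(im["color"][v:v+2*r,u:u+2*r,::-1],(400,400),interpolation=cv2.INTER_CUBIC)
a=np.hstack([cr(W5,257,114,20,0),cr(W,g[0],g[1],20,0)])
cv2.imwrite("pics/x.png",a)
cv2.imwrite("pics/x2.png",np.hstack([cr(S,378,225,25,0),cr(T,352,188,25,0)]))
E
```

```text
[ 0.54661323 -0.33660948  0.28211672] [-0.75462275 -0.45770765 -1.23459898] 19.575
[257.85175423 154.65945256]
237 94
237 134
353 200
327 163
```

View pics/x.png

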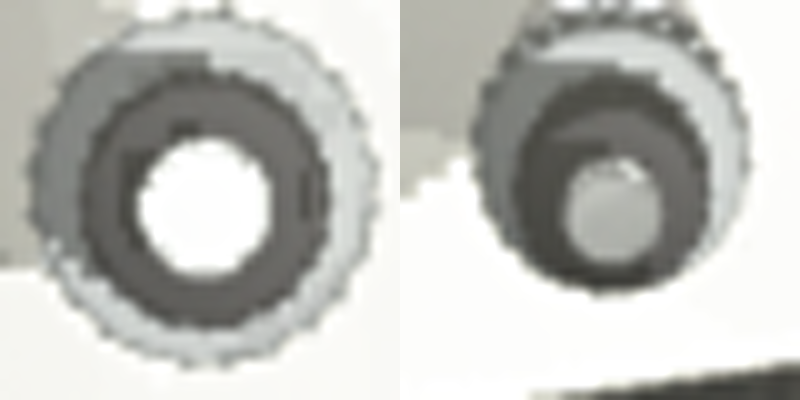

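View pics/x2.png

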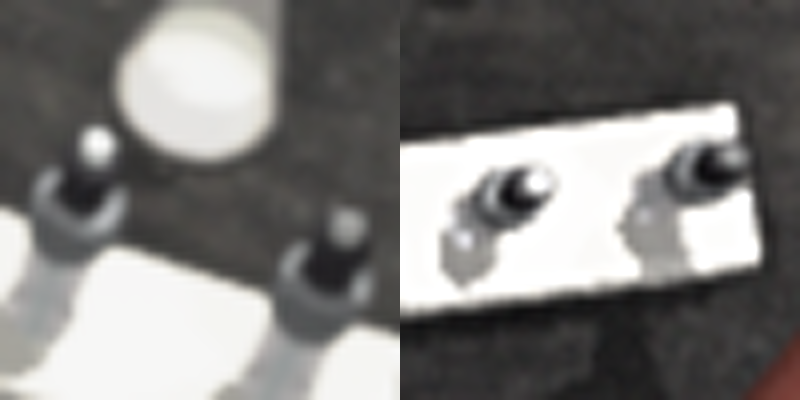

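```bash
python3 - <<'E'
from h import *
import pickle
W,o,S,T=pickle.load(open("v6.pkl","rb"));W5,_=pickle.load(open("v5.pkl","rb"))
print(tri([ray(W5,(256.8,114)),ray(W,(257.8,155))]))
f=lambda x,y,a,b:(x/8+a-.5,y/8+b-.5)
for n,s,t in (("used",(98,145),(137,188)),("new",(347,227),(332,160))):
    print(n,tri([ray(S,f(*s,353,200)),ray(T,f(*t,327,163))]), onz(S,f(*s,353,200),.172),onz(T,f(*t,327,163),.172))
E
```

```text
(array([ 0.54652615, -0.31680381,  0.17023667]), [np.float64(0.12226174310500545), np.float64(0.1222617431050205)])
used (array([ 0.53115894, -0.2262817 ,  0.17017052]), [np.float64(1.9901565919349462), np.float64(1.9901565919350486)]) [ 0.53122659 -0.22799544  0.172     ] [ 0.5297737  -0.22397798  0.172     ]
new (array([ 0.54564241, -0.31492224,  0.16630611]), [np.float64(1.8481433999022492), np.float64(1.8481433999021555)]) [ 0.54266407 -0.31639219  0.172     ] [ 0.5436559  -0.31119108  0.172     ]
```

```bash
python3 - <<'E'
import cv2,pickle
W,o,S,T=pickle.load(open("v6.pkl","rb"));cv2.imwrite("pics/y.png",S["color"][:,:,::-1])
E
```

```text
(no output)
```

View pics/y.png

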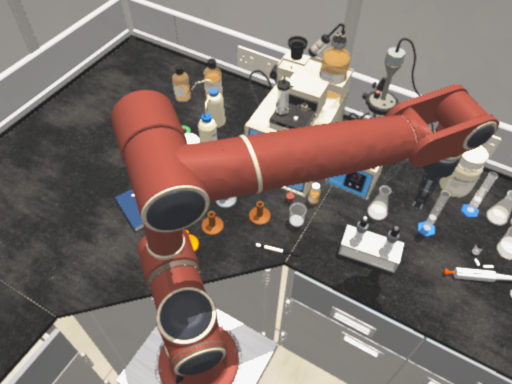

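The bystanders in view (beaker, dropper bottle, stopper, flask, squeeze bottle) are where they were. The jar is partly behind the arm, and nothing came near it. The arm is clear of everything, so I'm handing in.

```bash
python3 -c "
from station import ctrl
print(ctrl.finish_job()); o=ctrl.get_obs(); print(o['t'],o['contact_force'])"
```

```text
the job is handed in; nothing more can be done
None
the job is handed in; nothing more can be done
```

I moved the slim electrode from its grey rest into the free storage vial, pushed it through the seal until it stopped, let go and backed the arm off. I handed the job in at about 19.6 s of the 48 s; it gave no verdict.

- **First grasp missed:** the jaws shut just above the plug. The wrist picture and a 3 N touch on the plug showed the real fingertips about 37 mm behind the reported TCP. I corrected for that and the second grasp held.
- **Seating:** the downward push ended in a hard stop at 12 N, with the TCP at 0.1025 m against 0.1023 m predicted.
- **After release:** two wrist views put the plug top at z = 0.170 m (0.172 m is fully home). It is within 1 mm of the vial's centre, judging by the wrist camera's own mouth measurement.
- **Disagreement:** the fixed cameras gave 0.166 m for this plug and 0.170 m for its neighbour, with about 2 mm ray misfit. Neither method suggests it stands proud of the cap.
- **Bystanders:** those in the last scene picture looked unmoved. The jar was partly hidden behind the arm, but nothing came near it.
- **Contact:** the force at the tool after release was only noise, about 1 N.

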